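Pack an engraved display case by tipping and flipping

TASK

Pack the blue display case that stands on edge inside the open black carrying case: push it over backwards so that it lies flat on its back in the carrying case with the engraved disc facing up, then push the carrying case's lid over from behind and press it fully shut. Work with pushes only, without picking the display case up, and leave everything else on the bench as it is, including the second display case standing outside.

Things in the scene. Friction and masses are not known exactly. Their poses are not given: they have to be found in the camera images.
- tray: Black carrying case, an open box fixed to the bench: 190 mm along its x, 150 mm along its y, 42 mm high, walls and floor 6 mm thick, so the inner floor is 6 mm above the bench. Origin: centre of its underside. Its +x axis points to the hinge side, its z is up.
- case: Blue display case to lay down, a loose block of 0.17-0.35 kg: 28 mm thick (x), 104 wide (y), 108 tall (z), an 80 mm disc flush in its front (-x) face. Origin: centre of its underside as it stands, on the inner floor near the wall facing the hinge, front to that wall, yaw within 0.08 rad of the carrying case's. Leaned back 15 degrees (top back 30 mm) it topples; on its back its x points down.
- case_heel (a point): Middle of the display case's lower rear edge, on which it pivots when tipped back (14 mm along its +x from its origin, at its underside); stays at about 6 mm above the bench when the display case is tipped without lifting.
- lid (a joint): Angle of the carrying case's lid in rad: 0 fully shut, about 1.57 straight up, 1.9 the stop leaning back. Starts open at 1.6 to 1.82. The stiff hinge holds the lid at any angle, so it must be pushed all the way down; about 2 to 4 N near its free edge moves it.
- lid_hinge (a point): Middle of the lid's hinge line, on top of the +x wall: 95 mm along the carrying case's x, 42.5 mm above the bench; the line runs along its y. The lid is a flat plate 190 mm from hinge to free edge, 150 mm wide, 8 mm thick; its inner face passes through the hinge line; its smooth outer face (the upper one when shut, the rear one when open) lies 8 mm from it.
- lid_edge (a point): Middle of the lid's free edge on its outer face, 190 mm from the hinge line.
- spare: Second display case, identical to the first but standing on the bench beside the carrying case; leave it. Origin: centre of its underside; z up.
- glue: White glue bottle with a nozzle, 38 mm in diameter, 125 mm tall; leave it. Origin: centre of its underside; z up.
- wineglass: Clear stemmed wine glass, 78 mm in diameter, 190 mm tall; leave it. Origin: centre of its underside; z up.
- jar: Clear jar with a steel cap, 56 mm in diameter, 70 mm tall; leave it. Origin: centre of its underside; z up.
- tape: Roll of paper tape lying flat, 68 mm in diameter, 14 mm high; leave it. Origin: centre of its underside.
- brush: Dusting brush lying flat, 150 mm long (its x), about 42 mm wide and 20 mm high; leave it. Origin: below its middle, on the bench.
- carton: White carton 90 x 140 mm and 60 mm high; leave it. Origin: centre of its underside.
Mind the look-alikes: they are no part of the job. Leave any orange look-alike of the case alone.

How it is judged:
By the outcome, as a careful person would: the job done as asked, in the order asked, and still so for the second after the job is handed in, with the robot touching nothing.
It also fails if it takes over 54 s, if anything falls off the work surface, if the arm or the gripper's body presses on something with over 40 N, if the wrist force passes 120 N, or if a joint passes its speed limit or range.

ROBOT

A 6-joint arm with a two-finger parallel gripper is mounted at the origin on the work surface. World frame = base frame: x ahead of the robot, y to its left, z up, the work surface at z = 0. Lengths are in m, angles in rad, forces in N, time in s.
With the tool pointing down it reaches from about 0.35 to 0.975 m from the base axis. Payload 4.9 kg.
Tool frame: the origin (TCP) lies on the mounting face of the last link; the fingertips stand 173 mm ahead of it and the grasp point (between the pads) lies 155 mm ahead of it; z points along the fingers, y is the line along which they close (so a half turn about z gives the same grasp; the last joint's range is limited). The gripper opens to 85 mm and grips with 20 to 120 N. Pads are 22 mm wide; open, the fingers measure 114 mm over their backs; the gripper's body (76 mm by 85 mm) begins 54 mm behind the grasp point. The pads swing forward as they close: fully open they stand 13 mm farther back than shut.
Start: joints at [-1.39, 0.053, 1.613, -0, 1.476, -0.119], TCP at [0.185, -0.597, 0.405] pointing down, gripper open.
Joint ranges: [-3.01, 3.01], [-1.01, 2.22], [0.06, 2.58], [-1.02, 4.17], [0.09, 2.62], [-3.14, 3.14]. Speed limits (rad/s): [2.57, 2.57, 3.14, 3.14, 3.14, 3.14].

INTERFACE

Orientations are given as a unit quaternion [w, x, y, z].
In Python, from station import arm, planner, get_image, calibration gives the robot as it stands. Calls block until the motion is done:
- arm.move_to(position, orientation): joint-space move of the TCP to a pose.
- arm.move_l(position, rotation=None, rate=0.15, threshold=None): straight line of the TCP; rotation=None keeps the orientation; rate is the mean speed in m/s. With threshold (N) it stops when the force on the tool has changed by that much, and returns True; else False.
- arm.goto_joints(angles): joint-space move.
- arm.gripper_to(opening, squeeze=None): finger opening in m; squeeze is the grip in N (None keeps the last); returns when the fingers have stopped.
- arm.sleep(seconds).
- planner.ik(position, orientation): joint angles nearest the present ones, or None.
- arm.get_state(): the state.
- get_image(name): name is "scene" or "top"; returns (picture, depth): 384x512x3 uint8, red, green, blue; 384x512 float32, m along the optical axis (not along the pixel's ray), 0 where there is no reading.
- calibration(name): a dict with "K" (3x3 intrinsics, pixels), "k1" (the pictures are not rectified: a ray, as slopes to the right and down, at radius r is drawn at 1 + k1 r^2 times it, then the intrinsics apply), "pose" (4x4, takes a point from camera to world coordinates). Camera axes: x right, y down, z forward; pixel columns grow to the right and rows downward; lengths in m; the calibration is good to about 2 mm. A picture is of the moment at which its call begins. calibration takes no time and is no camera call.
A pose or a line that the arm cannot do raises arm.PlanningError and nothing moves.
- arm.hand_in(): hands the job in; it is judged then, once.
The state is a dict: "time": time; "joint_pos": joint angles; "qd": joint speeds; "joint_torque": joint torques, N m; "position": TCP position; "tcp_rot": TCP orientation; "contact_force": force on the tool from outside, world axes, zero at the start; "torque": the same for the moment, N m; "finger_gap": finger opening in m; "grip_force": force on a finger pad.
Only numpy, scipy, OpenCV 4.12 (cv2) and the standard library are available. Lean on these libraries where they do the work, as an engineer would, in place of code of your own. Each camera call takes 0.05 s, during which the arm holds its last target. There are 200 camera calls.

## Working session

There is one attempt and no reset: what is moved stays moved. The work goes in short steps, each a Python script; the robot and the scene stay as the last script left them, time stands still between calls to the robot, and variables do not carry over. Pictures are saved under pics/ and viewed, at most 10 in all, crops included, and the job is handed in when it is done.

```bash
ls; mkdir -p pics; cat > h.py <<'E'
import numpy as np, cv2
from station import arm, planner, get_image, calibration
def cloud(name, depth):
    c=calibration(name);K=np.array(c["K"]);T=np.array(c["pose"])
    v,u=np.mgrid[0:depth.shape[0],0:depth.shape[1]]
    d=np.stack([(u-K[0,2])/K[0,0],(v-K[1,2])/K[1,1]],-1)
    x=d.copy()
    for _ in range(10): x=d/(1+c["k1"]*(x**2).sum(-1,keepdims=True))
    P=np.concatenate([x,np.ones_like(x[...,:1])],-1)*depth[...,None]
    W=P@T[:3,:3].T+T[:3,3]; W[depth==0]=np.nan
    return W
E
python3 - <<'E'
from h import *
for n in("scene","top"):
    p,d=get_image(n); np.savez(f"pics/{n}0.npz",p=p,d=d)
    cv2.imwrite(f"pics/{n}0.png",p[...,::-1])
    c=calibration(n);print(n,np.round(c["pose"],3).tolist(),c["k1"],c["K"][0])
E
```

```text
pics
scene [[-0.848, 0.376, -0.374, 0.958], [0.53, 0.58, -0.618, 0.698], [-0.015, -0.722, -0.691, 0.852], [0.0, 0.0, 0.0, 1.0]] -0.0486180006514927 [367.42744185   0.         261.01894483]
top [[0.0, -0.993, 0.116, 0.38], [-1.0, -0.0, 0.002, 0.009], [-0.002, -0.116, -0.993, 1.443], [0.0, 0.0, 0.0, 1.0]] -0.10016151081905685 [395.76378364   0.         255.5826932 ]
```

View pics/scene0.png

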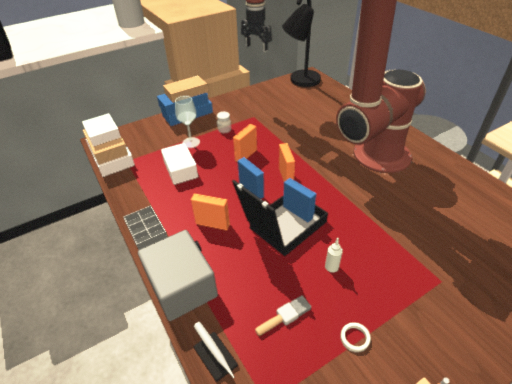

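View pics/top0.png

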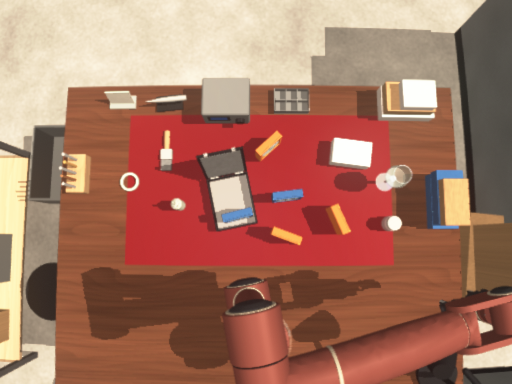

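The top view shows the tray at about (232,200), with its hinge on the far side and the lid at (222,163). There are two blue cases: (237,215) stands inside the tray, and (288,196) stands outside on the mat, so that one is the spare. The orange look-alikes are at (268,146), (339,219) and (286,236). The target is the one at (237,215), and I'll check it in a crop while I measure.

```bash
python3 - <<'E'
from h import *
out=[]
for n in("top","scene"):
    z=np.load(f"pics/{n}0.npz");p,d=z["p"],z["d"];W=cloud(n,d)
    hsv=cv2.cvtColor(p,cv2.COLOR_RGB2HSV)
    m=((hsv[...,0]>95)&(hsv[...,0]<125)&(hsv[...,1]>120)&(W[...,2]>0.02)&(W[...,0]<0.8)).astype(np.uint8)
    k,l,s,c=cv2.connectedComponentsWithStats(m)
    for i in range(1,k):
        if s[i,4]<40: continue
        q=W[l==i]; t=q[q[:,2]>0.1]
        print(n,"blue",c[i].round(),s[i,4],"z",np.nanpercentile(q[:,2],[2,98]).round(3))
        if len(t)>10:
            r=cv2.minAreaRect(t[:,:2].astype(np.float32)); print("  top rect",np.round(cv2.boxPoints(r),3).tolist(),np.round(t[:,2].mean(),3),r)
    # black
    m=(hsv[...,2]<70)&(W[...,2]>0.02)&(W[...,0]>.3)&(W[...,0]<.75)&(abs(W[...,1])<.3)
    q=W[m]
    rim=q[(q[:,2]>.036)&(q[:,2]<.047)]; hi=q[q[:,2]>.065]
    if len(rim)>10:
        r=cv2.minAreaRect(rim[:,:2].astype(np.float32));print(n,"rim",len(rim),np.round(cv2.boxPoints(r),3).tolist(),r)
    if len(hi)>10:
        c0=hi.mean(0);_,_,V=np.linalg.svd(hi-c0);print(n,"lid",len(hi),c0.round(3),"normal",V[2].round(3),"res",np.std((hi-c0)@V[2]).round(4),"zmax",hi[:,2].max().round(3))
        top=hi[hi[:,2]>hi[:,2].max()-.01];print("  edge",top.min(0).round(3),top.max(0).round(3))
    # other tall things near workspace
    m=(W[...,2]>.012)&(W[...,0]>.2)&(W[...,0]<.95)&(abs(W[...,1])<.5)
    k,l,s,c=cv2.connectedComponentsWithStats(m.astype(np.uint8))
    for i in range(1,k):
        if s[i,4]>40 and n=="top": q=W[l==i];print("obj",c[i].round(),q.min(0).round(3),q.max(0).round(3))
    a=p[120:250,150:330] if n=="top" else p[140:260,180:350]
    a=cv2.resize(a,None,fx=3,fy=3,interpolation=cv2.INTER_CUBIC);out.append(a[:360,:510])
cv2.imwrite("pics/crop.png",np.vstack(out)[:600+120][...,::-1][::1,:] if 0 else cv2.resize(np.hstack(out),(800,282))[...,::-1])
E
```

```text
top blue [448. 174.] 162 z [0.094 0.104]
  top rect [[0.5680000185966492, -0.621999979019165], [0.5809999704360962, -0.7149999737739563], [0.6060000061988831, -0.7120000123977661], [0.5929999947547913, -0.6179999709129333]] 0.102 ((0.587286651134491, -0.6668788194656372), (0.025240054354071617, 0.09437736868858337), 8.101349830627441)
top blue [287. 194.] 180 z [0.102 0.114]
  top rect [[0.49799999594688416, -0.04699999839067459], [0.5090000033378601, -0.14499999582767487], [0.531000018119812, -0.1420000046491623], [0.5199999809265137, -0.04500000178813934]] 0.107 ((0.5144162178039551, -0.09484176337718964), (0.02196088619530201, 0.09784181416034698), 6.473142147064209)
top blue [237. 214.] 186 z [0.109 0.119]
  top rect [[0.42500001192092896, 0.11999999731779099], [0.4449999928474426, 0.02500000037252903], [0.4690000116825104, 0.029999999329447746], [0.4480000138282776, 0.125]] 0.114 ((0.44688376784324646, 0.07483822107315063), (0.024254098534584045, 0.09764612466096878), 12.227078437805176)
top blue [442. 226.] 44 z [0.042 0.057]
top rim 31 [[0.39800000190734863, 0.1490000039339065
[... 2221 characters left out ...]
96, 0.12300000339746475], [0.44999998807907104, 0.02800000086426735], [0.47699999809265137, 0.035999998450279236], [0.4519999921321869, 0.13099999725818634]] 0.112 ((0.4508439004421234, 0.07955561578273773), (0.028416022658348083, 0.09812536835670471), 14.711860656738281)
scene rim 139 [[0.3959999978542328, 0.1550000011920929], [0.42500001192092896, 0.009999999776482582], [0.6159999966621399, 0.04800000041723251], [0.5870000123977661, 0.19300000369548798]] ((0.506152331829071, 0.10163586586713791), (0.19477374851703644, 0.14770790934562683), 11.226574897766113)
scene lid 1045 [0.623 0.132 0.153] normal [-0.954 -0.2    0.222] res 0.0009 zmax 0.23
  edge [0.62  0.058 0.22 ] [0.654 0.202 0.23 ]
```

View pics/crop.png

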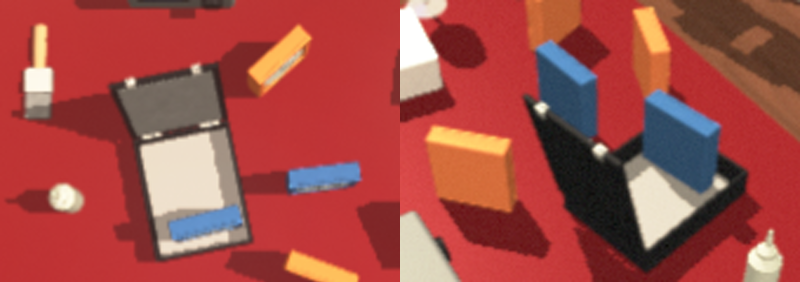

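The crop confirms it: the blue case inside the tray is the target, with its disc facing the near wall, and the spare stands to its right. The tray centre is at about (0.506, 0.102), yaw is about 0.2, and the lid is at about 1.80 rad. Next I'll topple the case.

```bash
cat >> h.py <<'E'
from scipy.spatial.transform import Rotation as Ro
YAW=0.200; C=np.array([.506,.1016])
U=np.array([np.cos(YAW),np.sin(YAW)]);V=np.array([-U[1],U[0]])
def quat(sgn=1):
    x=np.r_[sgn*U,0];z=np.array([0,0,-1.]);q=Ro.from_matrix(np.c_[x,np.cross(z,x),z]).as_quat();return q[[3,0,1,2]]
def P(xt,yt,tip): return np.r_[C+xt*U+yt*V,tip+.173]
E
python3 - <<'E'
from h import *
s=arm.get_state();print(s["tcp_rot"],s["time"])
qs={k:planner.ik(P(-.115,-.013,.232),quat(k)) for k in(1,-1)};print(qs)
k=min([k for k in qs if qs[k] is not None],key=lambda k:np.abs(np.array(qs[k])-s["joint_pos"]).max());print("sgn",k)
for a in [(-.115,-.013,.1),(-.045,-.013,.1),(.2,0,.26),(.12,0,.2),(-.054,0,.045)]: print(a,planner.ik(P(*a),quat(k)) is not None)
arm.gripper_to(0.0)
arm.move_to(P(-.115,-.013,.232),quat(k))
arm.move_l(P(-.115,-.013,.1),rate=.15)
print(arm.get_state()["contact_force"])
print("stopped",arm.move_l(P(-.04,-.013,.1),rate=.05,threshold=15))
s=arm.get_state();print(s["position"],s["contact_force"],s["time"])
arm.sleep(.5)
arm.move_l(P(-.05,-.013,.27),rate=.2)
p,d=get_image("top");np.savez("pics/t1.npz",p=p,d=d);W=cloud("top",d)
p2,d2=get_image("scene")
cv2.imwrite("pics/a1.png",cv2.resize(np.hstack([p[120:250,150:330],p2[130:260,180:360]]),None,fx=2.2,fy=2.2)[...,::-1])
E
```

```text
[-9.33750411e-04  9.88788114e-01  1.49322446e-01 -3.41997949e-05] 0.1
{1: array([-2.07201626e-02, -5.30175229e-01,  2.09943568e+00, -4.44089210e-16,
        1.57233220e+00,  1.35007616e+00]), -1: array([-2.07201626e-02, -5.30175229e-01,  2.09943568e+00, -4.44089210e-16,
        1.57233220e+00, -1.79151649e+00])}
sgn 1
(-0.115, -0.013, 0.1) True
(-0.045, -0.013, 0.1) True
(0.2, 0, 0.26) True
(0.12, 0, 0.2) True
(-0.054, 0, 0.045) True
[ 0.17937402 -0.24201377  0.45445286]
stopped False
[0.46918875 0.08088902 0.27298235] [-0.33476323  0.12004766  0.07266554] 6.0167
```

View pics/a1.png

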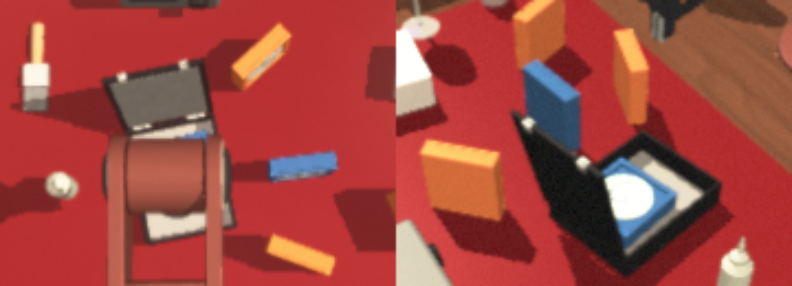

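The case is on its back inside the tray with the disc facing up, at about (630,200) in the crop. The spare hasn't moved. I'll check from depth that it lies flat as the arm goes over behind the lid, then push the lid along its arc.

```bash
python3 - <<'E'
from h import *
p,d=get_image("scene");W=cloud("scene",d)
hsv=cv2.cvtColor(p,cv2.COLOR_RGB2HSV)
r=W[...,:2]-C;xt=r@U;yt=r@V
m=(hsv[...,0]>95)&(hsv[...,0]<125)&(hsv[...,1]>120)&(abs(xt)<.09)&(abs(yt)<.07)
print("case z",np.nanpercentile(W[m][:,2],[2,50,98]),"xt",np.nanpercentile(xt[m],[1,99]),"yt",np.nanpercentile(yt[m],[1,99]))
if np.nanpercentile(W[m][:,2],98)>.041: raise SystemExit("not flat")
arm.move_l(P(.0,0,.29),rate=.25)
arm.move_l(P(.195,0,.29),rate=.25)
arm.move_l(P(.195,0,.2),rate=.2)
f0=arm.get_state()["contact_force"];print(f0)
def corner(th,s=.16):
    return .095-s*np.cos(th)+.008*np.sin(th)+.011, .0425+s*np.sin(th)+.008*np.cos(th)
x,z=corner(1.5)
print(arm.move_l(P(x,0,z),rate=.08,threshold=25))
print(arm.get_state()["contact_force"])
for th in np.linspace(1.4,.0,15):
    x,z=corner(th)
    hit=arm.move_l(P(x,0,z),rate=.09,threshold=30)
    s=arm.get_state();print(round(th,2),hit,np.round(s["contact_force"],1),round(s["time"],1))
    if hit: break
E
```

```text
case z [0.01524619 0.03241558 0.03696098] xt [-0.0427999   0.05994739] yt [-0.06835582  0.04371083]
[ 0.49674179 -0.8905069   1.09507042]
False
[-0.02917112 -0.06584617  0.0482278 ]
1.4 False [0.2 0.6 0.1] 11.2
1.3 False [-0.7  0.9 -0.6] 11.5
1.2 False [-0.2  1.1 -0.7] 11.9
1.1 False [-0.5  0.2  0.2] 12.2
1.0 False [-0.3 -0.  -0.1] 12.5
0.9 False [-1.1 -0.8  0.3] 12.8
0.8 False [-0.2  0.5  0.1] 13.2
0.7 False [ 0.2  0.1 -0.7] 13.5
0.6 False [ 0.1 -0.1 -0.5] 13.8
0.5 False [-0.2  0.   0.1] 14.1
0.4 False [0.6 0.  0. ] 14.5
0.3 False [ 0.5  1.  -0.7] 14.8
0.2 False [ 0.7  0.3 -0.1] 15.1
0.1 False [-0.1 -0.7  0.4] 15.4
0.0 False [1.2 0.1 1.1] 15.8
```

```bash
python3 - <<'E'
from h import *
print(arm.move_l(P(-.054,0,.035),rate=.03,threshold=20))
s=arm.get_state();print(s["position"][2]-.173,s["contact_force"])
arm.sleep(.3);print(arm.get_state()["contact_force"])
arm.move_l(P(-.054,0,.2),rate=.2)
arm.move_to(P(-.115,-.013,.232),quat(1))
j=arm.get_state()["joint_pos"];j=np.array(j);j[0]=-1.2;arm.goto_joints(j)
for n in("top","scene"):
    p,d=get_image(n);W=cloud(n,d);r=W[...,:2]-C;xt=r@U;yt=r@V
    for a in(-.085,-.05,0,.05,.085):
        m=(abs(xt-a)<.012)&(abs(yt)<.06);print(n,a,np.nanmedian(W[m][:,2]).round(4))
    cv2.imwrite(f"pics/f_{n}.png",p[...,::-1])
p=cv2.imread("pics/f_top.png");q=cv2.imread("pics/f_scene.png")
cv2.imwrite("pics/f.png",cv2.resize(np.hstack([p[80:280,110:420],q[60:260,110:420]]),(800,258)))
print(arm.get_state()["time"])
E
```

```text
True
0.05091403297765568 [-0.40644152 -0.40513448  5.35303394]
[-0.85377275 -0.52144817  4.9693033 ]
top -0.085 0.0496
top -0.05 0.0505
top 0 0.0498
top 0.05 0.05
top 0.085 0.049
scene -0.085 0.0512
scene -0.05 0.051
scene 0 0.051
scene 0.05 0.0512
scene 0.085 0.0309
19.3167
```

View pics/f.png

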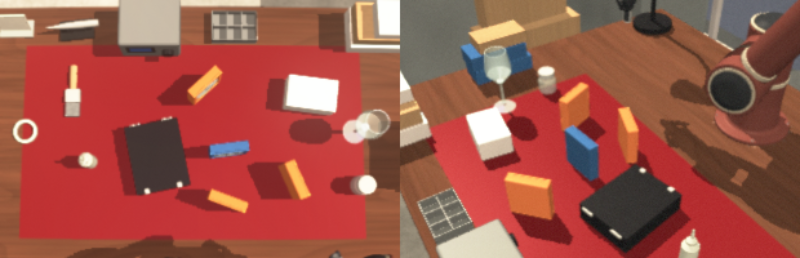

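The lid is level at about 50.5 mm across its whole length, which means fully shut. Everything else stands where it was, so I'm handing in.

```bash
python3 -c "
from station import arm
print(arm.hand_in())"
```

```text
the job is handed in; nothing more can be done
None
```

The blue display case lies flat on its back in the carrying case with its disc up, the lid is pressed fully shut, nothing else was moved, and I handed the job in at about 19 s.

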